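Lay out a clamp set on the assembly plate

TASK

Lay out the clamp parts on the grey plate for assembly. The bare aluminium body goes midway between the red and the yellow magnet base, its long sides facing the two bases, with the blue cover lying squarely on top of it; the brass bush stands behind the red base (on the side away from the robot) and the black body lies in front of the yellow base (on the robot's side), each centred on that face of its base with a 30 mm gap, the black body's long side parallel to the face. Everything lies flat, released, and the round tin and the green vee block stay where they are.

Things in the scene. Friction and masses are not known exactly. Their poses are not given: they have to be found in the camera images.
- silver_body: Bare aluminium clamp body, the only bare aluminium block lying alone on the wooden top (the others are in the tray and crate): a loose block 60 mm long (its x) by 32 mm wide (its y) by 28 mm high. Two dark screw holes in its top, 22 mm either side of the middle. Origin at the centre of its underside; its z points up. About 0.15 kg. Grips well across the 32 mm width from above.
- black_body: Black clamp body, a loose block 60 mm long (x) by 32 mm wide (y) by 28 mm high, two silver holes in its top. Origin at the centre of its underside; its z points up. About 0.15 kg.
- blue_cover: Blue cover plate, loose, 60 mm long (x) by 32 mm wide (y) by 12 mm thick, lying flat on the wood. Same outline as the bodies. Origin at the centre of its underside; its z points up. About 0.06 kg.
- brass_bush: Brass bush, a loose upright solid cylinder 36 mm in diameter and 26 mm high with a dark spot in the middle of its top. Origin at the centre of its underside; its z points up. About 0.2 kg.
- plate: Grey assembly plate, fixed, 230 mm (its x) by 320 mm (its y) by 4 mm thick on the wooden top (z = 0). Origin at the centre of its underside. Its x points away from the robot and its y to the robot's left, within 0.25 rad. The two bases stand 100 mm either side of its centre along its y (which colour is on which side varies): midway between them is the plate's centre.
- red_base: Red magnet base, a fixed block 50 by 50 mm and 40 mm high standing on the plate, with a steel disc on top. Origin at the centre of its underside (4 mm above the wood). Its x points to its back (away from the robot), turned within 0.15 rad of the plate's x. The bush, centred behind it with the 30 mm gap, has its centre at +73 mm on this x.
- yellow_base: Yellow magnet base, same shape, size and axes as the red one, also fixed. The black body, centred in front of it with the 30 mm gap, has its centre at -71 mm on this x and its long side along this y.
- insert_tin: Round white tin with a grey lid (grey from above), 52 mm in diameter and 34 mm high, loose; a bystander to leave alone. Origin at the centre of its underside.
- vee_block: Green vee block, 50 mm (x) by 44 mm (y) by 38 mm high with a groove along its x, loose; a bystander to leave alone. Origin at the centre of its underside.
Things that resemble listed ones, but are neither listed nor needed, are in the scene too. What is shaped like the brass_bush but pink is not meant.

How it is judged:
By the outcome, as a careful person would: the job done as asked, in the order asked, and still so for the second after the job is handed in, with the robot touching nothing.
It also fails if it takes over 112 s, if anything falls off the work surface, if the arm or the gripper's body presses on something with over 40 N, if the wrist force passes 120 N, or if a joint passes its speed limit or range.

ROBOT

A 7-joint arm with a two-finger parallel gripper is mounted at the origin on the work surface. World frame = base frame: x ahead of the robot, y to its left, z up, the work surface at z = 0. Lengths are in m, angles in rad, forces in N, time in s.
With the tool pointing down it reaches from about 0.4 to 0.875 m from the base axis. Payload 19.3 kg.
Tool frame: the origin (TCP) lies at the very end of the fingers, on their centre line; the grasp point (between the pads) lies 19 mm behind it; z points along the fingers, y is the line along which they close (so a half turn about z gives the same grasp; the last joint's range is limited). The gripper opens to 85 mm and grips with 20 to 120 N. Pads are 22 mm wide; open, the fingers measure 114 mm over their backs; the gripper's body (76 mm by 85 mm) begins 54 mm behind the grasp point. The pads swing forward as they close: fully open they stand 13 mm farther back than shut.
Start: joints at [-1.194, 0.521, -0.036, 1.599, 0.021, 1.021, -0.113], TCP at [0.27, 0.564, 0.231] pointing down, gripper open.
Joint ranges: [-2.91, 2.91], [-0.3, 2.13], [-1.5, 1.42], [0.17, 2.43], [-1.26, 4.41], [0.16, 1.93], [-2.52, 2.52]. Speed limits (rad/s): [1.89, 1.89, 2.39, 2.39, 3.01, 3.01, 3.01].

INTERFACE

Orientations are given as [roll, pitch, yaw] about the fixed x, y, z axes, in that order (R = Rz(yaw) Ry(pitch) Rx(roll)).
In Python, from workcell import bot gives the robot as it stands.
- The arm moves only by the shell command python3 -m crank 'ROWS' [FORCE]. ROWS is a JSON object of lists of equal length, an entry for each row: "travel": the shift along the world's x, y, z in cm, a list of three; "turn": the turn, a rotation vector about the world's x, y, z in degrees, a list of three; "gripper": the closure, from 0 (fully open) to 1 (shut). A call has exactly 5 rows; each row is the pose to reach, as a shift and turn from the pose commanded when the call began; what a row does not reach only later rows make up. A row lasts 1/10 s, in which the tool goes at most 50 mm and 8.59 degrees, less where a joint would pass 70% of its speed; a pose out of reach is approached as far as the arm can. A call with a gripper value outside its range is refused whole. The fingers move at their own pace and stop on an object; FORCE is the grip in N (left out, the last holds). Time passes only in rows, so rows that repeat a pose let the fingers close, or fill a call up. It gives the time, the measured TCP pose, the force, the opening and the grip force at its end, in the units of the state.
- bot.observe(): the state, without advancing time (a new reading comes with each control period).
- bot.grab_frame(name): name is "scene" or "top" or "wrist"; returns a dict with "pixels" (480x640x3 uint8, red, green, blue), "fx", "fy", "cx", "cy" (pixels), "extrinsics" (4x4, takes a point from world to camera coordinates). Camera axes: x right, y down, z forward; pixel columns grow to the right and rows downward; lengths in m; the calibration is good to about 2 mm. A picture is of the moment at which its call begins. There is no depth.
- bot.job_done(): hands the job in; it is judged then, once.
The state is a dict: "clock": time; "qpos": joint angles; "qd": joint speeds; "joint_efforts": joint torques, N m; "position": TCP position; "tool_rot": TCP orientation; "force": force on the tool from outside, world axes, zero at the start; "moment": the same for the moment, N m; "grip_width": finger opening in m; "finger_force": force on a finger pad.
Only numpy, scipy, OpenCV 4.12 (cv2) and the standard library are available. Lean on these libraries where they do the work, as an engineer would, in place of code of your own. Each camera call takes 0.05 s, during which the arm holds its last target. There are 200 camera calls.

## Working session

There is one attempt and no reset: what is moved stays moved. The work goes in short steps, Python scripts to look and compute and a shell command to move; the robot and the scene stay as the last step left them, time stands still between calls to the robot, and variables do not carry over. Pictures are saved under pics/ and viewed, at most 18 in all, crops included, and the job is handed in when it is done.

```bash
ls; mkdir -p pics
python3 - <<'E'
from workcell import bot
import cv2,pickle
o=bot.observe();print({k:o[k] for k in('clock','position','tool_rot','grip_width','force')})
for n in('top','scene'):
    f=bot.grab_frame(n);pickle.dump(f,open(f'{n}.pkl','wb'));cv2.imwrite(f'pics/{n}0.png',f['pixels'][:,:,::-1]);print(n,f['fx'],f['cx'],f['cy'],f['extrinsics'])
E
```

```text
pics
{'clock': 0.0, 'position': array([0.26996706, 0.56333298, 0.23072402]), 'tool_rot': array([-3.14047606e+00,  1.44063830e-04,  2.69481373e+00]), 'grip_width': 0.08544361970988115, 'force': array([-0.34782001, -0.02325873, -0.26266563])}
top 504.1111968400449 331.7166826016272 234.56156418169496 [[ 0.00537401 -0.99936572  0.03520327 -0.02264075]
 [-0.98149689 -0.01200957 -0.19110107  0.48437973]
 [ 0.19140263 -0.03352492 -0.98093889  0.82768324]
 [ 0.          0.          0.          1.        ]]
scene 573.3507780548142 327.79502059044825 234.91549067968026 [[ 0.52105426  0.85344537  0.01155218 -0.22847179]
 [ 0.45756532 -0.26788087 -0.84786427 -0.17179507]
 [-0.72051123  0.44706917 -0.53008747  1.48068525]
 [ 0.          0.          0.          1.        ]]
```

View pics/top0.png

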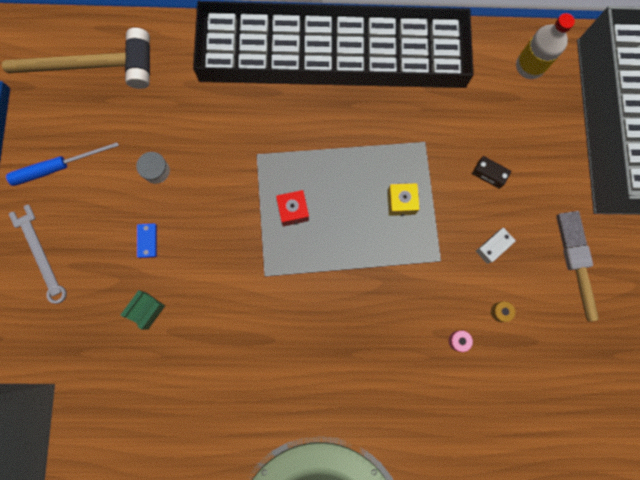

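View pics/scene0.png

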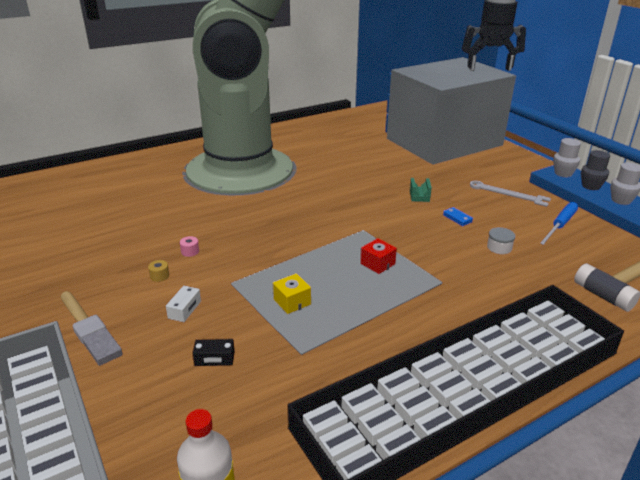

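The top view shows the plate around (348,210), with the red base at (292,207) and the yellow base at (404,198). The parts are silver (497,245), black (491,172), brass (505,311; the pink decoy is at 461,341) and blue (146,240). The bystanders are the tin (152,167) and the vee block (143,310). The scene view shows the gripper above a tall grey box.

```bash
cat > h.py <<'E'
import numpy as np,cv2,pickle
def cast(f,uv,z):
    uv=np.atleast_2d(np.asarray(uv,float));E=np.array(f['extrinsics']);R,t=E[:3,:3],E[:3,3]
    d=np.c_[(uv[:,0]-f['cx'])/f['fx'],(uv[:,1]-f['cy'])/f['fy'],np.ones(len(uv))]@R
    c=-R.T@t
    return c[:2]+d[:,:2]*((z-c[2])/d[:,2])[:,None]
def proj(f,p):
    E=np.array(f['extrinsics']);q=E[:3,:3]@np.asarray(p,float)+E[:3,3]
    return f['fx']*q[0]/q[2]+f['cx'],f['fy']*q[1]/q[2]+f['cy']
def rect_world(f,mask,z):
    """largest blob of mask cast to height z -> min-area rect centre (m), size (m), yaw of long axis, area"""
    cs,_=cv2.findContours(mask.astype(np.uint8),cv2.RETR_EXTERNAL,cv2.CHAIN_APPROX_NONE)
    c=max(cs,key=cv2.contourArea)
    w=cast(f,c[:,0,:],z).astype(np.float32)
    (x,y),(a,b),t=cv2.minAreaRect(w*1000)
    if a<b:a,b,t=b,a,t+90
    return np.round([x,y,a,b,(t+90)%180-90],1), c[:,0,:].mean(0).round(1)
E
python3 - <<'E'
from h import *
for n in('top','scene'):
    f=pickle.load(open(n+'.pkl','rb'));E=f['extrinsics'];print(n,(-E[:3,:3].T@E[:3,3]).round(3))
f=pickle.load(open('top.pkl','rb'));I=f['pixels'];H=cv2.cvtColor(I,cv2.COLOR_RGB2HSV)
def show(n,u,v,z): print(n,'hsv',H[v,u],'xy',cast(f,(u,v),z).round(3))
for n,u,v,z in[('silver',497,245,.028),('black',491,170,.028),('brass',510,316,.026),('blue',146,240,.012),('red',284,200,.044),('yellow',396,190,.044),('tin',152,160,.034),('vee',143,303,.038),('plate',348,230,.004),('box?',20,430,.15)]:show(n,u,v,z)
def crop(u,v,s=30):return cv2.resize(I[v-s:v+s,u-s:u+s],(260,260),interpolation=cv2.INTER_NEAREST)
cv2.imwrite('pics/crops.png',np.vstack([np.hstack([crop(*p) for p in r]) for r in([(497,245),(491,172),(505,311)],[(146,240),(292,207),(404,198)])])[:,:,::-1])
E
```

```text
top [0.317 0.011 0.905]
scene [ 1.265 -0.513  0.642]
silver hsv [110   8 202] xy [[ 0.473 -0.315]]
black hsv [ 6 52 49] xy [[ 0.613 -0.312]]
brass hsv [ 18 176 174] xy [[ 0.348 -0.331]]
blue hsv [110 208 218] xy [[0.478 0.311]]
red hsv [  0 215 218] xy [[0.546 0.066]]
yellow hsv [ 26 215 231] xy [[ 0.567 -0.133]]
tin hsv [105  18 112] xy [[0.619 0.304]]
vee hsv [ 70 121  99] xy [[0.365 0.299]]
plate hsv [ 90   3 147] xy [[ 0.502 -0.05 ]]
box? hsv [ 0  5 51] xy [[0.182 0.418]]
```

View pics/crops.png

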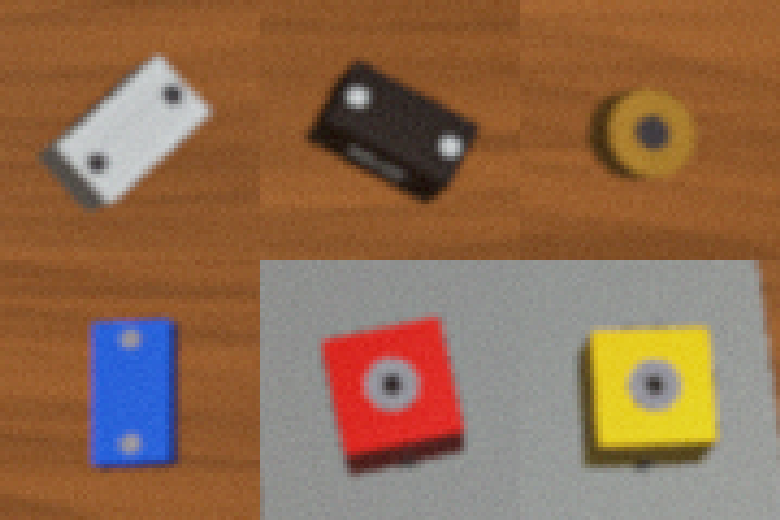

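The crops show clear top faces: silver with two dark holes, black with two bright holes, brass with a dark spot, blue with two grey dots, and both bases with a central disc. I'll measure them all from these features.

```bash
cat > m.py <<'E'
from h import *
def measure(f):
    I=f['pixels'];H=cv2.cvtColor(I,cv2.COLOR_RGB2HSV).astype(int);h,s,v=H[...,0],H[...,1],H[...,2]
    def win(m,z,r):  # keep blob pixels within r (m) of guess
        o=np.zeros_like(m);u0,v0=proj(f,z);u0,v0=int(u0),int(v0);a,b=max(v0-r,0),max(u0-r,0);o[a:v0+r,b:u0+r]=m[a:v0+r,b:u0+r];return o
    def blobs(m,z,k):
        n,_,st,_=cv2.connectedComponentsWithStats(m.astype(np.uint8));_,L,st,C=cv2.connectedComponentsWithStats(m.astype(np.uint8))
        i=np.argsort(-st[1:,4])[:k]+1;return cast(f,C[i],z)*1000,st[i,4]
    out={}
    def pair(n,m,z):
        p,a=blobs(m,z,2);d=p[1]-p[0];out[n+'_holes']=(p.mean(0).round(1),'sep',np.hypot(*d).round(1),'yaw',np.degrees(np.arctan(d[1]/d[0])).round(1),a)
    out['silver']=rect_world(f,win((s<40)&(v>160),(.473,-.315,.028),25),.028)
    pair('silver',win((v<100),(.475,-.315,.028),12),.028)
    pair('black',win((v>140)&(s<60),(.603,-.312,.028),20),.028)
    out['black']=rect_world(f,win((v<75),(.603,-.312,.028),27),.014)
    out['brass']=rect_world(f,win((h>12)&(h<26)&(v>130)&(s>150),(.353,-.324,.026),15),.026)
    out['brass_spot']=blobs(win((s<110)&(v<120),(.353,-.324,.026),8),.026,1)
    out['blue']=rect_world(f,win((h>100)&(s>120)&(v>140),(.478,.311,.012),30),.012)
    out['red']=rect_world(f,win(((h<8)|(h>172))&(s>150)&(v>150),(.53,.05,.044),35),.044)
    out['yellow']=rect_world(f,win((h>20)&(h<35)&(s>150)&(v>160),(.55,-.15,.044),35),.044)
    for n,z in(('red',(.53,.05,.044)),('yellow',(.55,-.15,.044))): out[n+'_disc']=blobs(win((s<80),z,10),.044,1)
    pl=(s<25)&(v>115)&(v<175);pl=win(pl,(.54,-.05,.004),100);out['plate']=rect_world(f,cv2.morphologyEx(pl.astype(np.uint8),cv2.MORPH_OPEN,np.ones((5,5))),.004)
    out['tin']=rect_world(f,win((s<60)&(v>70),(.605,.304,.034),22),.034)
    out['vee']=rect_world(f,win((h>50)&(h<90)&(s>80),(.36,.29,.038),30),.03)
    return out
if __name__=='__main__':
    for k,x in measure(pickle.load(open('top.pkl','rb'))).items():print(k,*x)
E
python3 m.py
```

```text
silver [ 474.1 -315.8   59.2   32.   -48.7] [497.4 244.3]
silver_holes [ 474.5 -315.9] sep 44.3 yaw -48.3 [6 6]
black_holes [ 614.  -316.8] sep 44.6 yaw 60.3 [15 15]
black [ 613.7 -316.9   61.9   41.9   60.8] [492.5 172.3]
brass [ 355.6 -322.2   54.7   50.2  -89.7] [502.5 311.6]
brass_spot [[ 356.04526184 -323.13122966]] [39]
blue [477.6 311.   59.3  31.7   4.1] [146.1 240. ]
red [536.   51.6  48.7  48.1  12.8] [292.  205.9]
yellow [ 554.8 -146.8   49.5   47.8  -89.1] [404.1 196.9]
red_disc [[536.92447666  51.7489532 ]] [103]
yellow_disc [[ 556.36782332 -147.64899549]] [103]
plate [545.9 -48.1 317.2 228.2 -84.5] [346.3 208.9]
tin [606.5 301.9  59.4  49.1  49. ] [152.3 166.9]
vee [354.2 302.8  50.8  49.4 -32.6] [142.9 309.6]
```

```bash
cat > w.py <<'E'
import sys
from h import *
from workcell import bot
f=bot.grab_frame('wrist');n=sys.argv[1];pickle.dump(f,open(n+'.pkl','wb'));cv2.imwrite(f'pics/{n}.png',f['pixels'][:,:,::-1])
o=bot.observe();print(n,o['clock'],o['position'].round(4),np.degrees(o['tool_rot']).round(2),'cam',(-f['extrinsics'][:3,:3].T@f['extrinsics'][:3,3]).round(3))
E
python3 -m crank '{"travel":[[3,-4,0],[7,-8,0],[11,-13,0],[16,-19,0],[20,-25,0]],"turn":[[0,0,-5],[0,0,-10],[0,0,-15],[0,0,-20],[0,0,-22.9]],"gripper":[0,0,0,0,0]}' 60
python3 -m crank '{"travel":[[0,0,0],[0,0,0],[0,0,0],[0,0,0],[0,0,0]],"turn":[[0,0,0],[0,0,0],[0,0,0],[0,0,0],[0,0,0]],"gripper":[0,0,0,0,0]}'
python3 w.py wb
```

```text
clock: 0.6
position: [0.4295, 0.369, 0.2312]
tool_rot: [-3.141, 0.0, 2.292]
force: [2.0, 0.7, 0.0]
grip_width: 0.0851
finger_force: 0.0
clock: 1.1
position: [0.4278, 0.3715, 0.2311]
tool_rot: [-3.141, -0.0, 2.297]
force: [-0.4, -0.1, -0.0]
grip_width: 0.0855
finger_force: 0.0
wb 1.15 [0.4279 0.3713 0.2312] [-1.7999e+02 -1.0000e-02  1.3157e+02] cam [0.379 0.426 0.375]
```

```bash
python3 -m crank '{"travel":[[1,-4,0],[2,-8,0],[3,-12,0],[4,-16,0],[5,-20,0]],"turn":[[0,0,0],[0,0,0],[0,0,0],[0,0,0],[0,0,0]],"gripper":[0,0,0,0,0]}'
python3 -m crank '{"travel":[[1,-3,0],[2,-6,0],[3,-9,0],[3,-9,0],[3,-9,0]],"turn":[[0,0,0],[0,0,0],[0,0,0],[0,0,0],[0,0,0]],"gripper":[0,0,0,0,0]}'
python3 w.py wr
```

```text
clock: 1.65
position: [0.4785, 0.1695, 0.2314]
tool_rot: [3.141, 0.0, 2.296]
force: [0.1, 0.5, 0.1]
grip_width: 0.0854
finger_force: 0.0
clock: 2.15
position: [0.5085, 0.0807, 0.2313]
tool_rot: [-3.142, -0.0, 2.294]
force: [-0.4, 0.5, 0.7]
grip_width: 0.0855
finger_force: 0.0
wr 2.2 [0.5083 0.0815 0.2312] [ 1.8000e+02 -2.0000e-02  1.3154e+02] cam [0.46  0.135 0.375]
```

View pics/wr.png

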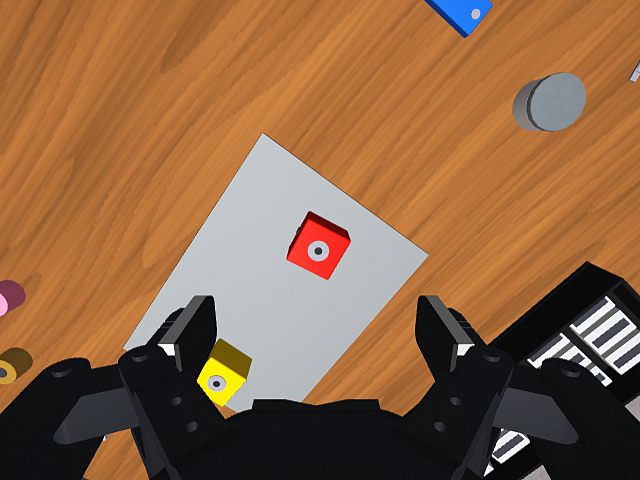

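The wrist view shows the red base disc at (318,250), the yellow base disc at (216,383), the blue cover at the top (470,12) and the tin at (556,100). I'll cross-check the bases from this view and the blue cover from the earlier one.

Run:
```python
from h import *
f=pickle.load(open('wr.pkl','rb'));H=cv2.cvtColor(f['pixels'],cv2.COLOR_RGB2HSV).astype(int);h,s,v=H[...,0],H[...,1],H[...,2];print(f['fx'])
print('red',rect_world(f,((h<5)|(h>175))&(s>200)&(v>170),.044),'yel',rect_world(f,(h>20)&(h<35)&(s>200)&(v>150),.044))
for n,(a,b) in{'red':(318,250),'yel':(216,383)}.items():
    m=np.zeros(s.shape,np.uint8);m[b-16:b+17,a-16:a+17]=(s<100)[b-16:b+17,a-16:a+17];_,L,st,C=cv2.connectedComponentsWithStats(m);i=L[b,a] or 1+np.argmax(st[1:,4]);print(n,C[i],cast(f,C[i],.044)*1000,st[i])
f=pickle.load(open('wb.pkl','rb'));H=cv2.cvtColor(f['pixels'],cv2.COLOR_RGB2HSV).astype(int);h,s,v=H[...,0],H[...,1],H[...,2]
print('blue',rect_world(f,(h>100)&(h<125)&(s>150)&(v>170),.012))
```

```text
340.5157511893352
red (array([535.4,  53.5,  49.2,  48.5,  13.1]), array([317.8, 249. ])) yel (array([ 554.4, -145.4,   49.9,   49. ,  -87.2]), array([219.2, 380.8]))
red [317.86880466 250.37317784] [[535.85374203  52.72357826]] [308 241  21  20 343]
yel [216.24180328 383.16803279] [[ 555.17073452 -147.10310752]] [207 376  19  16 244]
blue (array([ 5.657e+02,  6.462e+02,  2.589e+02,  9.270e+01, -5.000e-01]), array([581.5,  84.1]))
```

```bash
python3 -m crank '{"travel":[[0.5,-4.2,0],[1,-8.4,0],[1,-12.6,0],[1,-17,0],[1,-21,0]],"turn":[[0,0,0],[0,0,0],[0,0,0],[0,0,0],[0,0,0]],"gripper":[0,0,0,0,0]}'
python3 -m crank '{"travel":[[0,-4,0],[-0.5,-8,0],[-1,-12,-1],[-1.5,-16,-2],[-1.8,-19,-3]],"turn":[[0,0,0],[0,0,0],[0,0,0],[0,0,0],[0,0,0]],"gripper":[0,0,0,0,0]}'
python3 -m crank '{"travel":[[0,-2,0],[0,-2.5,0],[0,-2.5,0],[0,-2.5,0],[0,-2.5,0]],"turn":[[0,0,0],[0,0,0],[0,0,0],[0,0,0],[0,0,0]],"gripper":[0,0,0,0,0]}'
python3 w.py ws
```

```text
clock: 2.7
position: [0.5185, -0.1298, 0.2313]
tool_rot: [3.141, -0.0, 2.297]
force: [1.9, 0.7, 0.1]
grip_width: 0.0854
finger_force: 0.0
clock: 3.2
position: [0.5004, -0.3205, 0.2009]
tool_rot: [-3.142, 0.0, 2.296]
force: [1.1, 0.1, 0.1]
grip_width: 0.0853
finger_force: 0.0
clock: 3.7
position: [0.5011, -0.3428, 0.2015]
tool_rot: [3.141, -0.0, 2.297]
force: [-0.8, 0.5, -0.6]
grip_width: 0.0853
finger_force: 0.0
ws 3.75 [ 0.501  -0.3431  0.2015] [179.97   0.   131.6 ] cam [ 0.452 -0.289  0.345]
```

View pics/ws.png

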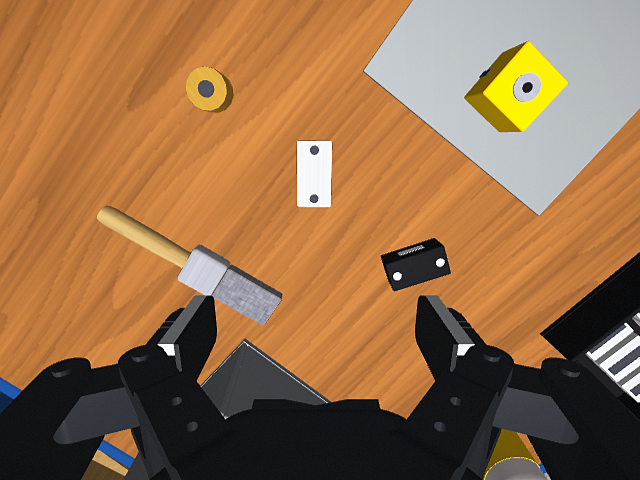

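This view shows the silver holes at (314,150) and (314,199), the black body's holes at (397,276) and (440,263), the brass spot at (206,88) and the yellow disc at (527,87).

```bash
cat > b.py <<'E'
from h import *
def blob(f,m,uv,z,r=9):
    a,b=map(int,uv);k=np.zeros(m.shape,np.uint8);k[b-r:b+r+1,a-r:a+r+1]=m[b-r:b+r+1,a-r:a+r+1]
    _,L,st,C=cv2.connectedComponentsWithStats(k);i=1+np.argmax(st[1:,4]);return cast(f,C[i],z)[0]*1000,st[i,4]
def hsv(f):
    H=cv2.cvtColor(f['pixels'],cv2.COLOR_RGB2HSV).astype(int);return H[...,0],H[...,1],H[...,2]
def pair(f,m,p,q,z):
    a,b=blob(f,m,p,z)[0],blob(f,m,q,z)[0];d=b-a
    return ((a+b)/2).round(1),np.hypot(*d).round(1),np.degrees(np.arctan(d[1]/d[0])).round(1)
E
python3 - <<'E'
from b import *
f=pickle.load(open('ws.pkl','rb'));h,s,v=hsv(f)
print('silver',pair(f,v<130,(314,150),(314,199),.028),rect_world(f,(s<40)&(v>200)&(np.arange(640)<400)&(np.arange(480)<230)[:,None],.028))
print('black',pair(f,v>150,(397,276),(440,263),.028))
print('brass',blob(f,s<110,(206,88),.026,12))
print('yellow',blob(f,s<100,(527,87),.044,16),rect_world(f,(h>20)&(h<35)&(s>200)&(v>190),.044))
E
```

```text
silver (array([ 473.6, -314.6]), np.float64(44.3), np.float64(-48.9)) (array([ 473.7, -314.5,   59.5,   31.2,  -49.3]), array([313.7, 173. ]))
black (array([ 613.6, -315.3]), np.float64(44.1), np.float64(60.7))
brass (array([ 354.98618373, -321.6528451 ]), np.int32(223))
yellow (array([ 555.74281474, -145.33598727]), np.int32(631)) (array([ 554.9, -146.6,   49.5,   49.1,  -87.2]), array([524.8,  85.8]))
```

```bash
python3 -m crank '{"travel":[[-1.5,1.5,-3],[-2.7,2.8,-7],[-2.7,2.8,-11],[-2.7,2.8,-14],[-2.7,2.8,-14]],"turn":[[0,0,0],[0,0,0],[0,0,0],[0,0,0],[0,0,0]],"gripper":[0,0,0,0,0]}'
python3 -m crank '{"travel":[[0,0,-2],[0,0,-4],[0,0,-5.5],[0,0,-5.5],[0,0,-5.5]],"turn":[[0,0,0],[0,0,0],[0,0,0],[0,0,0],[0,0,0]],"gripper":[0,0,0,0.2,0.3]}'
python3 -m crank '{"travel":[[0,0,0],[0,0,0],[0,0,0],[0,0,0],[0,0,0]],"turn":[[0,0,0],[0,0,0],[0,0,0],[0,0,0],[0,0,0]],"gripper":[0.5,0.6,0.8,0.8,0.8]}' 60
```

```text
clock: 4.25
position: [0.472, -0.3145, 0.0584]
tool_rot: [-3.14, -0.005, 2.296]
force: [0.3, -0.4, 0.4]
grip_width: 0.0859
finger_force: 0.0
clock: 4.75
position: [0.4738, -0.3165, 0.0072]
tool_rot: [3.141, 0.001, 2.295]
force: [0.5, -0.4, 1.1]
grip_width: 0.0606
finger_force: 0.0
clock: 5.25
position: [0.474, -0.3165, 0.0074]
tool_rot: [3.141, 0.001, 2.295]
force: [-1.4, 2.1, 13.2]
grip_width: 0.0309
finger_force: 60.0
```

```bash
python3 -m crank '{"travel":[[0,0,1],[0,0,4],[0,0,8],[0.5,2,12],[1.5,6,12]],"turn":[[0,0,0],[0,0,0],[0,0,5],[0,0,12],[0,0,20]],"gripper":[0.8,0.8,0.8,0.8,0.8]}'
python3 -m crank '{"travel":[[1,4,0],[2.2,8,0],[3.3,12,0],[4.4,16,0],[5,20,0]],"turn":[[0,0,8],[0,0,16],[0,0,24],[0,0,30],[0,0,34]],"gripper":[0.8,0.8,0.8,0.8,0.8]}'
python3 w.py wc
```

```text
clock: 5.75
position: [0.4897, -0.2596, 0.1317]
tool_rot: [-3.141, 0.008, 2.644]
force: [1.2, -0.3, -2.5]
grip_width: 0.031
finger_force: 60.0
clock: 6.25
position: [0.539, -0.0548, 0.1272]
tool_rot: [-3.141, 0.001, -3.042]
force: [0.8, -0.2, -1.5]
grip_width: 0.0307
finger_force: 59.9
wc 6.3 [ 0.5398 -0.0474  0.1271] [ 1.7983e+02  1.0000e-01 -1.7369e+02] cam [ 0.466 -0.062  0.271]
```

```bash
python3 -m crank '{"travel":[[0,0,-1],[0,0,-2],[0,0,-3],[0,0,-3],[0,0,-3]],"turn":[[0,0,0],[0,0,0],[0,0,0],[0,0,0],[0,0,0]],"gripper":[0.8,0.8,0.8,0.8,0.8]}'
python3 w.py wc2
```

```text
clock: 6.8
position: [0.5381, -0.0571, 0.096]
tool_rot: [-3.141, -0.001, -3.047]
force: [-0.4, 1.0, -0.9]
grip_width: 0.0307
finger_force: 59.9
wc2 6.85 [ 0.5384 -0.0569  0.0963] [-1.7999e+02 -1.0000e-02 -1.7456e+02] cam [ 0.465 -0.064  0.239]
```

View pics/wc2.png

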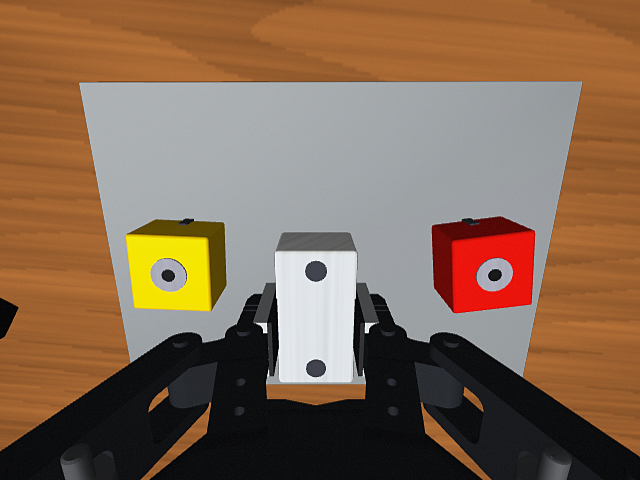

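The held silver body has holes at (316,271) and (316,368). The yellow disc is at (168,275) and the red disc at (494,274). The near plate corners are at (80,83) and (582,82).

Run:
```python
from b import *
f=pickle.load(open('wc2.pkl','rb'));h,s,v=hsv(f)
Y=blob(f,s<100,(168,275),.044,22);R=blob(f,s<100,(494,274),.044,22);print('Y',Y,'R',R)
d=R[0]-Y[0];print('mid',(R[0]+Y[0])/2,np.hypot(*d),'yaw',np.degrees(np.arctan2(-d[0],d[1])))
print('ytop',rect_world(f,(h>20)&(h<35)&(s>200)&(v>200),.044),'rtop',rect_world(f,((h<5)|(h>175))&(s>200)&(v>200),.044))
print('silver',pair(f,v<120,(316,271),(316,368),.117))
# corner quads of tops
for n,m in(('y',(h>20)&(h<35)&(s>200)&(v>200)),('r',((h<5)|(h>175))&(s>200)&(v>200))):
    cs,_=cv2.findContours(m.astype(np.uint8),0,1);c=max(cs,key=cv2.contourArea);q=cv2.approxPolyDP(c,6,True)[:,0];w=cast(f,q,.044)*1000;print(n,q.tolist(),w.round(1).tolist())
    for i in range(len(q)):
        e=w[(i+1)%len(q)]-w[i];print('  edge',np.hypot(*e).round(1),np.degrees(np.arctan2(e[1],e[0])).round(1))
e=cast(f,[(80,83),(582,82)],.004)*1000;e=e[1]-e[0];print('plate edge',np.hypot(*e),np.degrees(np.arctan2(-e[0],e[1])))
```

```text
Y (array([ 555.37692263, -147.0804653 ]), np.int32(942)) R (array([536.17739887,  53.66880829]), np.int32(946))
mid [545.77716075 -46.70582851] 201.66529835235272 yaw 5.463112942039438
ytop (array([ 554.8, -146.4,   48.9,   48.8,    2.9]), array([169., 272.])) rtop (array([535.9,  52.6,  48.8,  48.7, -77. ]), array([492.7, 271.7]))
silver (array([536.8, -57.2]), np.float64(44.2), np.float64(5.3))
y [[126, 235], [135, 307], [210, 310], [205, 238]] [[532.1, -171.4], [579.8, -168.8], [577.5, -121.2], [529.6, -124.4]]
  edge 47.8 3.1
  edge 47.7 92.8
  edge 48.1 -176.1
  edge 47.0 -86.9
r [[534, 233], [454, 241], [454, 312], [530, 303]] [[508.1, 71.1], [517.5, 24.6], [564.4, 34.5], [553.6, 81.3]]
  edge 47.5 -78.6
  edge 48.0 12.0
  edge 48.0 103.0
  edge 46.6 -167.3
plate edge 318.92788152898123 5.47778805144777
```

```bash
python3 -m crank '{"travel":[[0.5,0.5,-1],[0.92,1,-3],[0.92,1,-5],[0.92,1,-6],[0.92,1,-6.5]],"turn":[[0,0,0],[0,0,0.2],[0,0,0.2],[0,0,0.2],[0,0,0.2]],"gripper":[0.8,0.8,0.8,0.8,0.8]}'
python3 -m crank '{"travel":[[0,0,-0.7],[0,0,-1.4],[0,0,-1.95],[0,0,-1.95],[0,0,-1.95]],"turn":[[0,0,0],[0,0,0],[0,0,0],[0,0,0],[0,0,0]],"gripper":[0.8,0.8,0.8,0.8,0.8]}'
python3 w.py wc3
```

```text
clock: 7.35
position: [0.5473, -0.0462, 0.0303]
tool_rot: [3.141, -0.001, -3.042]
force: [-0.6, -0.3, -0.5]
grip_width: 0.0305
finger_force: 60.0
clock: 7.85
position: [0.5478, -0.0463, 0.0118]
tool_rot: [-3.142, 0.0, -3.042]
force: [-0.9, -0.5, -1.4]
grip_width: 0.0306
finger_force: 60.0
wc3 7.9 [ 0.5478 -0.0464  0.0119] [-1.8000e+02  2.0000e-02 -1.7431e+02] cam [ 0.475 -0.054  0.155]
```

```bash
python3 -m crank '{"travel":[[0,0,-0.04],[0,0,-0.04],[0,0,-0.04],[0,0,-0.04],[0,0,-0.04]],"turn":[[0,0,0],[0,0,0],[0,0,0],[0,0,0],[0,0,0]],"gripper":[0.8,0.6,0.5,0.3,0.2]}'
python3 -m crank '{"travel":[[0,0,1],[0,0,5],[0,0,10],[0,0,14],[0,1,15]],"turn":[[0,0,0],[0,0,0],[0,0,0],[0,0,0],[0,0,0]],"gripper":[0.2,0.2,0,0,0]}'
python3 w.py wd
python3 -m crank '{"travel":[[0,4,0],[0,8,0],[-1,12,0],[-2,16,0],[-3,20,0]],"turn":[[0,0,0],[0,0,0],[0,0,0],[0,0,0],[0,0,0]],"gripper":[0,0,0,0,0]}'
python3 -m crank '{"travel":[[0,4,0],[0,8,-1],[-0.3,12,-2],[-0.3,14.5,-2],[-0.3,14.5,-2]],"turn":[[0,0,0],[0,0,0],[0,0,0],[0,0,0],[0,0,0]],"gripper":[0,0,0,0,0]}'
python3 w.py we
```

```text
clock: 8.4
position: [0.5477, -0.0463, 0.0114]
tool_rot: [-3.142, 0.0, -3.042]
force: [0.7, 0.5, 1.8]
grip_width: 0.0676
finger_force: 0.0
clock: 8.9
position: [0.5493, -0.0375, 0.1664]
tool_rot: [-3.141, 0.006, -3.044]
force: [-0.5, 0.5, -0.8]
grip_width: 0.0853
finger_force: 0.0
wd 8.95 [ 0.5492 -0.0348  0.1658] [ 179.99    0.34 -174.28] cam [ 0.475 -0.045  0.309]
clock: 9.45
position: [0.5165, 0.1652, 0.1608]
tool_rot: [-3.141, -0.001, -3.042]
force: [0.4, 0.5, 0.5]
grip_width: 0.0854
finger_force: 0.0
clock: 9.95
position: [0.5129, 0.3126, 0.1402]
tool_rot: [3.141, -0.002, -3.037]
force: [-0.6, -0.8, 0.9]
grip_width: 0.0853
finger_force: 0.0
we 10.0 [0.5135 0.3102 0.1404] [-1.7998e+02 -9.0000e-02 -1.7414e+02] cam [0.44  0.305 0.284]
```

View pics/we.png

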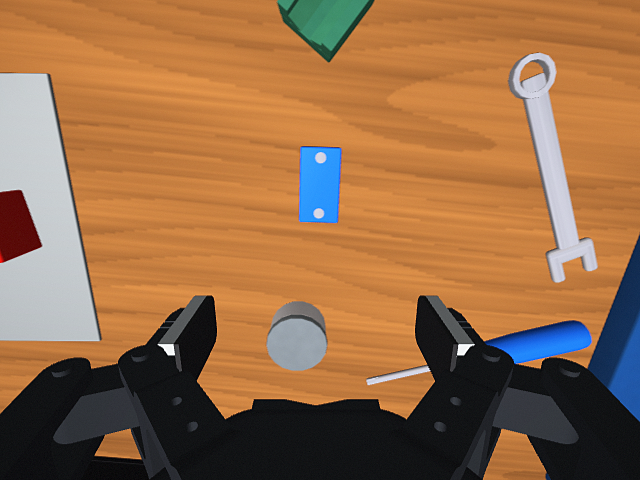

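View pics/wd.png

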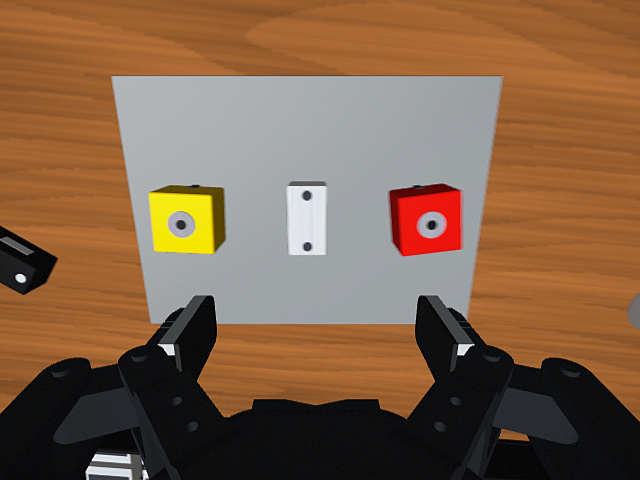

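The first picture shows the blue cover's dots at (320,158) and (319,213), with the tin and vee block well clear. The second shows the silver body standing midway on the plate, its holes at (307,195) and (307,247), with the discs at (181,224) and (431,225).

Run:
```python
from b import *
f=pickle.load(open('wd.pkl','rb'));h,s,v=hsv(f)
Y=blob(f,s<100,(181,224),.044,18)[0];R=blob(f,s<100,(431,225),.044,18)[0];print('Y',Y,'R',R,'mid',(R+Y)/2)
print('silver',pair(f,v<130,(307,195),(307,247),.032))
print('ytop',rect_world(f,(h>20)&(h<35)&(s>200)&(v>200),.044),'rtop',rect_world(f,((h<5)|(h>175))&(s>200)&(v>200),.044))
f=pickle.load(open('we.pkl','rb'));h,s,v=hsv(f)
print('blue',rect_world(f,(h>100)&(h<125)&(s>120)&(v>150)&(np.arange(640)<400)&(np.arange(480)<280)[:,None],.012),pair(f,(s<90),(320,158),(319,213),.012))
```

```text
Y [ 555.16339612 -146.03188717] R [536.05492842  54.72549874] mid [545.60916227 -45.65319421]
silver (array([546.1, -45.3]), np.float64(44.2), np.float64(5.6))
ytop (array([ 554.7, -145.1,   49. ,   48. ,    2.9]), array([181.8, 222.5])) rtop (array([535.8,  53.4,  48.7,  47.3,  12.9]), array([429.9, 222.9]))
blue (array([476.9, 312.1,  59.7,  31.6,   4.1]), array([319.2, 183.9])) (array([477.1, 312.2]), np.float64(44.2), np.float64(4.3))
```

```bash
python3 -m crank '{"travel":[[-2,0.15,-1],[-3.6,0.15,-4],[-3.6,0.15,-8],[-3.6,0.15,-11],[-3.6,0.15,-12]],"turn":[[0,0,-1],[0,0,-1.7],[0,0,-1.7],[0,0,-1.7],[0,0,-1.7]],"gripper":[0,0,0,0,0.3]}'
python3 -m crank '{"travel":[[0,0,-0.8],[0,0,-1.4],[0,0,-1.75],[0,0,-1.75],[0,0,-1.75]],"turn":[[0,0,0],[0,0,0],[0,0,0],[0,0,0],[0,0,0]],"gripper":[0.3,0.3,0.3,0.3,0.3]}'
python3 -m crank '{"travel":[[0,0,0],[0,0,0],[0,0,0],[0,0,0],[0,0,0]],"turn":[[0,0,0],[0,0,0],[0,0,0],[0,0,0],[0,0,0]],"gripper":[0.5,0.6,0.8,0.8,0.8]}' 50
```

```text
clock: 10.5
position: [0.4774, 0.3082, 0.0188]
tool_rot: [-3.139, -0.003, -3.073]
force: [-0.7, -0.2, -0.3]
grip_width: 0.0734
finger_force: 0.0
clock: 11.0
position: [0.479, 0.3104, 0.0045]
tool_rot: [3.141, 0.001, -3.072]
force: [-0.4, 0.2, 0.1]
grip_width: 0.0597
finger_force: 0.0
clock: 11.5
position: [0.4788, 0.3104, 0.0045]
tool_rot: [3.141, 0.0, -3.072]
force: [-2.2, -1.6, 9.6]
grip_width: 0.0303
finger_force: 49.0
```

```bash
python3 -m crank '{"travel":[[0,0,0.5],[0,0,2],[0,0,5],[0.5,-2,9],[1,-6,12]],"turn":[[0,0,0],[0,0,0],[0,0,0],[0,0,1],[0,0,1.7]],"gripper":[0.8,0.8,0.8,0.8,0.8]}'
python3 -m crank '{"travel":[[1,-4,0],[2,-8,0],[3,-12,0],[4,-16,0],[5,-20,0]],"turn":[[0,0,0],[0,0,0],[0,0,0],[0,0,0],[0,0,0]],"gripper":[0.8,0.8,0.8,0.8,0.8]}'
python3 -m crank '{"travel":[[0.5,-4,0],[0.9,-7,-1],[0.9,-9.7,-2],[0.9,-9.7,-3],[0.9,-9.7,-3]],"turn":[[0,0,0],[0,0,0],[0,0,0],[0,0,0],[0,0,0]],"gripper":[0.8,0.8,0.8,0.8,0.8]}'
python3 w.py wf
```

```text
clock: 12.0
position: [0.4887, 0.2524, 0.1267]
tool_rot: [3.14, 0.002, -3.038]
force: [1.5, -0.5, 0.3]
grip_width: 0.0301
finger_force: 50.0
clock: 12.5
position: [0.5389, 0.0487, 0.1249]
tool_rot: [3.142, 0.001, -3.042]
force: [0.5, 0.2, -0.4]
grip_width: 0.0304
finger_force: 50.1
clock: 13.0
position: [0.5471, -0.0469, 0.0935]
tool_rot: [3.141, -0.001, -3.043]
force: [-0.5, 0.7, -0.1]
grip_width: 0.0302
finger_force: 50.0
wf 13.05 [ 0.5475 -0.046   0.0941] [ 1.7997e+02 -2.0000e-02 -1.7429e+02] cam [ 0.474 -0.054  0.237]
```

View pics/wf.png

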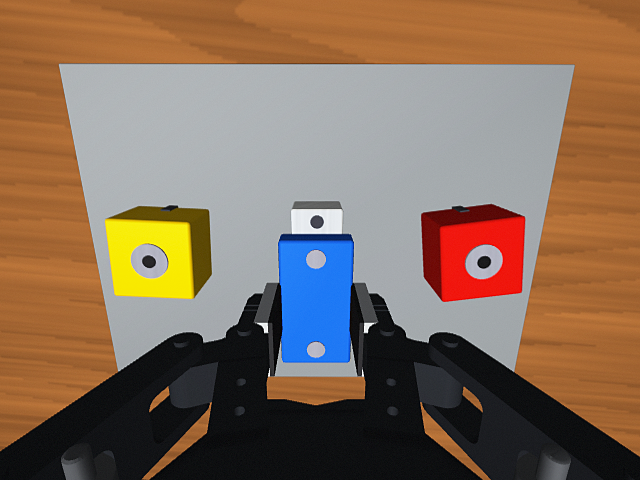

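The cover is held flat, with its dots at (316,259) and (316,350). The silver body's visible hole is at (317,221).

Run:
```python
from b import *
f=pickle.load(open('wf.pkl','rb'));h,s,v=hsv(f)
print('blue',pair(f,(s<90),(316,259),(316,350),.1016))
a=blob(f,v<120,(317,221),.032)[0];t=np.radians(5.5);print('silver hole',a,'centre',a+22.1*np.array([np.cos(t),np.sin(t)]))
```

```text
blue (array([545.4, -47. ]), np.float64(44.2), np.float64(5.5))
silver hole [524.45863157 -48.25997838] centre [546.45688756 -46.14178725]
```

```bash
python3 -m crank '{"travel":[[0.08,0.03,-1],[0.08,0.03,-3],[0.08,0.03,-4.5],[0.08,0.03,-5.2],[0.08,0.03,-5.2]],"turn":[[0,0,0],[0,0,0],[0,0,0],[0,0,0],[0,0,0]],"gripper":[0.8,0.8,0.8,0.8,0.8]}'
python3 -m crank '{"travel":[[0,0,-0.2],[0,0,-0.4],[0,0,-0.5],[0,0,-0.5],[0,0,-0.5]],"turn":[[0,0,0],[0,0,0],[0,0,0],[0,0,0],[0,0,0]],"gripper":[0.8,0.8,0.8,0.8,0.8]}'
```

```text
clock: 13.55
position: [0.5481, -0.0456, 0.0411]
tool_rot: [3.141, -0.001, -3.041]
force: [0.4, 0.2, 0.1]
grip_width: 0.0302
finger_force: 50.0
clock: 14.05
position: [0.5485, -0.0463, 0.0369]
tool_rot: [-3.142, 0.0, -3.042]
force: [0.1, -0.5, -1.1]
grip_width: 0.0302
finger_force: 50.0
```

```bash
python3 -m crank '{"travel":[[0,0,-0.03],[0,0,-0.03],[0,0,-0.03],[0,0,-0.03],[0,0,-0.03]],"turn":[[0,0,0],[0,0,0],[0,0,0],[0,0,0],[0,0,0]],"gripper":[0.7,0.6,0.5,0.3,0.2]}'
python3 -m crank '{"travel":[[0,0,1],[0,0,5],[0,0,9],[0,0,12],[0,-1,13]],"turn":[[0,0,0],[0,0,0],[0,0,0],[0,0,0],[0,0,-4]],"gripper":[0.2,0.2,0,0,0]}'
python3 w.py wg
python3 -m crank '{"travel":[[-2,-4,0],[-4,-8,0],[-6,-12,0],[-8,-15,0],[-10,-18,0]],"turn":[[0,0,-6],[0,0,-12],[0,0,-18],[0,0,-24],[0,0,-30]],"gripper":[0,0,0,0,0]}'
python3 -m crank '{"travel":[[-2,-3,0],[-4,-7,-1],[-6,-10,-2],[-6,-10,-3],[-6,-10,-3]],"turn":[[0,0,0],[0,0,0],[0,0,0],[0,0,0],[0,0,0]],"gripper":[0,0,0,0,0]}'
python3 w.py wh
```

```text
clock: 14.55
position: [0.5484, -0.0463, 0.0365]
tool_rot: [-3.142, 0.0, -3.042]
force: [-0.2, 0.3, -0.5]
grip_width: 0.068
finger_force: 0.0
clock: 15.05
position: [0.5497, -0.0554, 0.1704]
tool_rot: [3.141, 0.005, -3.111]
force: [-0.1, 0.2, -0.0]
grip_width: 0.0855
finger_force: 0.0
wg 15.1 [ 0.5497 -0.058   0.1705] [-179.96    0.28 -178.74] cam [ 0.476 -0.058  0.313]
clock: 15.6
position: [0.4472, -0.2375, 0.1665]
tool_rot: [-3.142, -0.0, 2.644]
force: [1.0, -1.2, -0.5]
grip_width: 0.0855
finger_force: 0.0
clock: 16.1
position: [0.3875, -0.3361, 0.1354]
tool_rot: [3.141, -0.002, 2.647]
force: [0.4, 0.9, -1.2]
grip_width: 0.0856
finger_force: 0.0
wh 16.15 [ 0.3884 -0.3355  0.136 ] [ 1.7997e+02 -8.0000e-02  1.5174e+02] cam [ 0.323 -0.302  0.279]
```

View pics/wg.png

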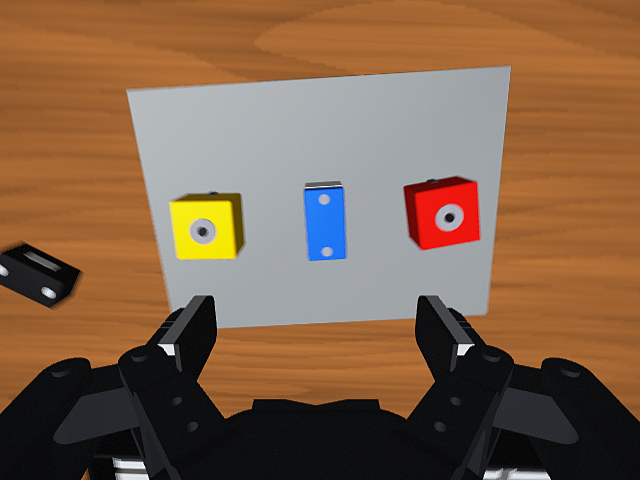

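View pics/wh.png

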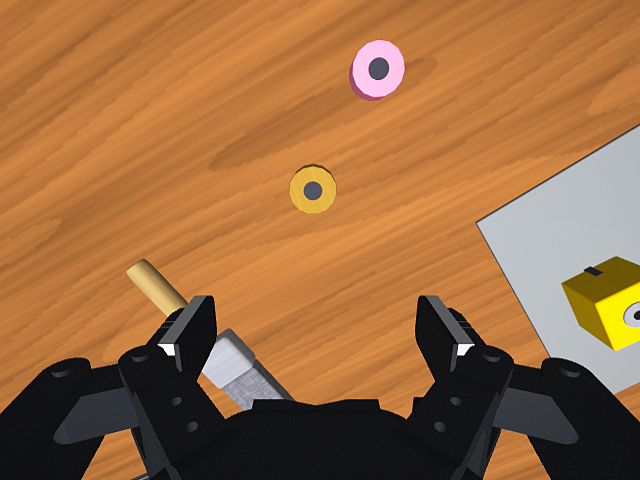

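The first view shows the cover lying squarely on the silver body, dots at (324,199) and (327,252). The second shows the brass spot at (313,190) and the pink decoy at (378,69).

Run:
```python
from b import *
f=pickle.load(open('wg.pkl','rb'));h,s,v=hsv(f)
Y=blob(f,s<100,(203,231),.044,18)[0];R=blob(f,s<100,(449,217),.044,18)[0];print('mid',(R+Y)/2)
print('blue',pair(f,(s<90),(324,199),(327,252),.044))
f=pickle.load(open('wh.pkl','rb'));h,s,v=hsv(f)
print('brass',blob(f,v<120,(313,190),.026,14),rect_world(f,(h>15)&(h<28)&(s>130)&(v>180)&(abs(np.arange(640)-313)<35)&(abs(np.arange(480)-190)<35)[:,None],.026))
```

```text
mid [545.77195759 -47.73179554]
blue (array([547. , -47.5]), np.float64(44.4), np.float64(5.1))
brass (array([ 355.82893593, -321.70930977]), np.int32(260)) (array([ 355.6, -322. ,   34.3,   34.3,   61.6]), array([312.3, 189.9]))
```

```bash
python3 -m crank '{"travel":[[-2,0.8,-1],[-3.2,1.35,-4],[-3.2,1.35,-8],[-3.2,1.35,-11],[-3.2,1.35,-12]],"turn":[[0,0,0],[0,0,0],[0,0,0],[0,0,0],[0,0,0]],"gripper":[0,0,0,0,0]}'
python3 -m crank '{"travel":[[0,0,-0.5],[0,0,-1],[0,0,-1.2],[0,0,-1.2],[0,0,-1.2]],"turn":[[0,0,0],[0,0,0],[0,0,0],[0,0,0],[0,0,0]],"gripper":[0,0.2,0.3,0.4,0.5]}'
python3 -m crank '{"travel":[[0,0,0],[0,0,0],[0,0,0],[0,0,0],[0,0,0]],"turn":[[0,0,0],[0,0,0],[0,0,0],[0,0,0],[0,0,0]],"gripper":[0.5,0.6,0.8,0.8,0.8]}' 60
python3 -m crank '{"travel":[[0,0,0.5],[0,0,3],[0,0,7],[1,2,11],[3,5,12]],"turn":[[0,0,0],[0,0,0],[0,0,5],[0,0,11],[0,0,18]],"gripper":[0.8,0.8,0.8,0.8,0.8]}'
```

```text
clock: 16.65
position: [0.3566, -0.3211, 0.0146]
tool_rot: [3.141, -0.003, 2.65]
force: [0.2, 0.3, 0.4]
grip_width: 0.0856
finger_force: 0.0
clock: 17.15
position: [0.3568, -0.3231, 0.0051]
tool_rot: [-3.141, 0.001, 2.648]
force: [0.7, 0.0, 0.3]
grip_width: 0.0428
finger_force: 0.0
clock: 17.65
position: [0.3566, -0.323, 0.0051]
tool_rot: [-3.142, 0.001, 2.648]
force: [-1.9, 2.5, 15.9]
grip_width: 0.0339
finger_force: 58.1
clock: 18.15
position: [0.3866, -0.2745, 0.1281]
tool_rot: [-3.139, 0.004, 2.962]
force: [0.8, -0.4, -2.4]
grip_width: 0.0338
finger_force: 60.5
```

```bash
python3 -m crank '{"travel":[[2.5,3.5,0],[5,7,0],[7.5,11,0],[10,15,0],[12,19,0]],"turn":[[0,0,5],[0,0,10],[0,0,15],[0,0,20],[0,0,23]],"gripper":[0.8,0.8,0.8,0.8,0.8]}'
python3 -m crank '{"travel":[[2.5,4,0],[5,8,0],[7.5,12,0],[10,15.5,0],[10,15.5,0]],"turn":[[0,0,0],[0,0,0],[0,0,0],[0,0,0],[0,0,0]],"gripper":[0.8,0.8,0.8,0.8,0.8]}'
python3 -m crank '{"travel":[[0,0,-1],[0,0,-2],[0,0,-2],[0,0,-2],[0,0,-2]],"turn":[[0,0,0],[0,0,0],[0,0,0],[0,0,0],[0,0,0]],"gripper":[0.8,0.8,0.8,0.8,0.8]}'
python3 w.py wi
```

```text
clock: 18.65
position: [0.5073, -0.081, 0.1247]
tool_rot: [-3.141, 0.0, -2.916]
force: [0.5, -0.6, -2.4]
grip_width: 0.0339
finger_force: 60.5
clock: 19.15
position: [0.6082, 0.0785, 0.1243]
tool_rot: [3.139, 0.002, -2.914]
force: [-0.6, -1.0, -2.5]
grip_width: 0.0336
finger_force: 60.6
clock: 19.65
position: [0.6065, 0.0716, 0.1047]
tool_rot: [-3.141, 0.0, -2.921]
force: [0.7, 0.5, -2.2]
grip_width: 0.0342
finger_force: 60.6
wi 19.7 [0.6065 0.0718 0.1048] [-1.8000e+02  3.0000e-02 -1.6734e+02] cam [0.535 0.056 0.248]
```

View pics/wi.png

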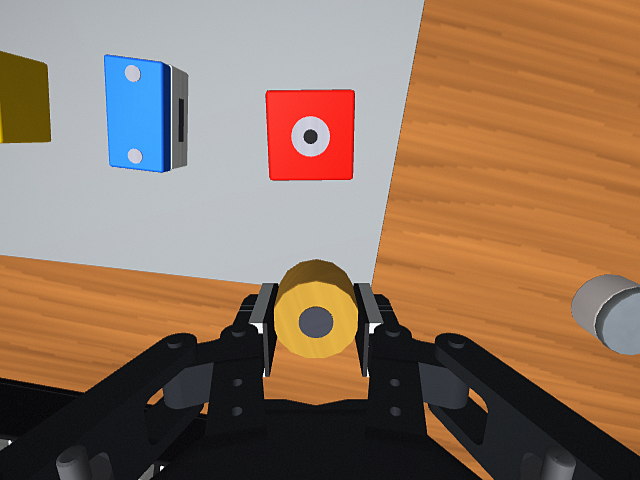

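The held bush has its spot at (316,322). The red base is almost straight below the camera with its disc at (310,137), and the blue dots are at (132,73) and (135,156).

Run:
```python
from b import *
f=pickle.load(open('wi.pkl','rb'));h,s,v=hsv(f)
R=blob(f,s<100,(310,136),.044,24);r=rect_world(f,((h<5)|(h>175))&(s>200)&(v>180),.044);print('red',R,r)
B=blob(f,v<120,(316,322),.1257,20);print('bush',B)
t=np.radians(12.9);T=R[0]+73*np.array([np.cos(t),np.sin(t)]);print('target',T,'delta',T-B[0])
print('blue',pair(f,(s<90),(132,73),(135,156),.044))
```

```text
red (array([535.50755523,  52.69992231]), np.int32(1203)) (array([535.7,  52.7,  49.2,  49.1, -77. ]), array([310.1, 133.9]))
bush (array([605.26829417,  71.3592178 ]), np.int32(846))
target [606.6651224   68.99718078] delta [ 1.39682823 -2.36203702]
blue (array([546.5, -47. ]), np.float64(44.3), np.float64(5.6))
```

```bash
python3 -m crank '{"travel":[[0.14,-0.24,-1],[0.14,-0.24,-4],[0.14,-0.24,-7],[0.14,-0.24,-8.5],[0.14,-0.24,-8.5]],"turn":[[0,0,0],[0,0,0],[0,0,0],[0,0,0],[0,0,0]],"gripper":[0.8,0.8,0.8,0.8,0.8]}'
python3 -m crank '{"travel":[[0,0,-0.4],[0,0,-0.8],[0,0,-1.0],[0,0,-1.0],[0,0,-1.0]],"turn":[[0,0,0],[0,0,0],[0,0,0],[0,0,0],[0,0,0]],"gripper":[0.8,0.8,0.8,0.8,0.8]}'
```

```text
clock: 20.2
position: [0.6066, 0.0695, 0.0174]
tool_rot: [3.141, -0.003, -2.92]
force: [-0.6, -0.6, -2.4]
grip_width: 0.0336
finger_force: 60.5
clock: 20.7
position: [0.608, 0.0698, 0.0098]
tool_rot: [-3.142, 0.001, -2.92]
force: [-0.7, 0.4, -2.8]
grip_width: 0.0338
finger_force: 60.6
```

```bash
python3 -m crank '{"travel":[[0,0,-0.05],[0,0,-0.05],[0,0,-0.05],[0,0,-0.05],[0,0,-0.05]],"turn":[[0,0,0],[0,0,0],[0,0,0],[0,0,0],[0,0,0]],"gripper":[0.7,0.6,0.5,0.3,0.2]}'
python3 -m crank '{"travel":[[0,0,1],[0,0,5],[0,0,9],[0,0,13],[0,0,14]],"turn":[[0,0,0],[0,0,0],[0,0,0],[0,0,0],[0,0,0]],"gripper":[0.2,0.2,0,0,0]}'
python3 w.py wj
python3 -m crank '{"travel":[[0,-3.5,0],[0,-7,0],[0,-10.5,0],[0,-14,0],[0,-17.5,0]],"turn":[[0,0,-8],[0,0,-16],[0,0,-24],[0,0,-32],[0,0,-40]],"gripper":[0,0,0,0,0]}'
python3 -m crank '{"travel":[[0,-3,0],[0,-6,0],[0,-9,0],[-0.5,-12,0],[-1,-15,0]],"turn":[[0,0,-8],[0,0,-16],[0,0,-24],[0,0,-32],[0,0,-40]],"gripper":[0,0,0,0,0]}'
python3 -m crank '{"travel":[[0,-3,0],[0,-5,-1],[0,-7,-2],[0,-9.3,-2],[0,-9.3,-2]],"turn":[[0,0,-8],[0,0,-16],[0,0,-24],[0,0,-32],[0,0,-40]],"gripper":[0,0,0,0,0]}'
python3 -m crank '{"travel":[[0,0,0],[0,0,0],[0,0,0],[0,0,0],[0,0,0]],"turn":[[0,0,-8],[0,0,-12],[0,0,-12],[0,0,-12],[0,0,-12]],"gripper":[0,0,0,0,0]}'
python3 w.py wk
```

```text
clock: 21.2
position: [0.6079, 0.0698, 0.009]
tool_rot: [3.142, 0.0, -2.92]
force: [-0.5, -0.0, 0.1]
grip_width: 0.0681
finger_force: 0.0
clock: 21.7
position: [0.6096, 0.07, 0.154]
tool_rot: [-3.141, 0.006, -2.92]
force: [0.4, -0.2, -0.1]
grip_width: 0.0853
finger_force: 0.0
wj 21.75 [0.6095 0.07   0.1535] [-179.98    0.33 -167.32] cam [0.537 0.054 0.297]
clock: 22.25
position: [0.6073, -0.1066, 0.1484]
tool_rot: [-3.141, -0.001, 2.659]
force: [0.4, 0.9, -0.2]
grip_width: 0.0856
finger_force: 0.0
clock: 22.75
position: [0.5972, -0.2562, 0.1482]
tool_rot: [-3.141, -0.001, 1.961]
force: [0.6, 0.4, -0.6]
grip_width: 0.0852
finger_force: 0.0
clock: 23.25
position: [0.5962, -0.3515, 0.1279]
tool_rot: [-3.14, 0.002, 1.26]
force: [0.1, 0.0, 0.6]
grip_width: 0.0856
finger_force: 0.0
clock: 23.75
position: [0.5977, -0.3482, 0.1287]
tool_rot: [-3.141, -0.0, 1.061]
force: [0.6, 0.7, 1.3]
grip_width: 0.0857
finger_force: 0.0
wk 23.8 [ 0.5977 -0.3482  0.1288] [-179.99   -0.     60.78] cam [ 0.633 -0.285  0.272]
```

View pics/wk.png

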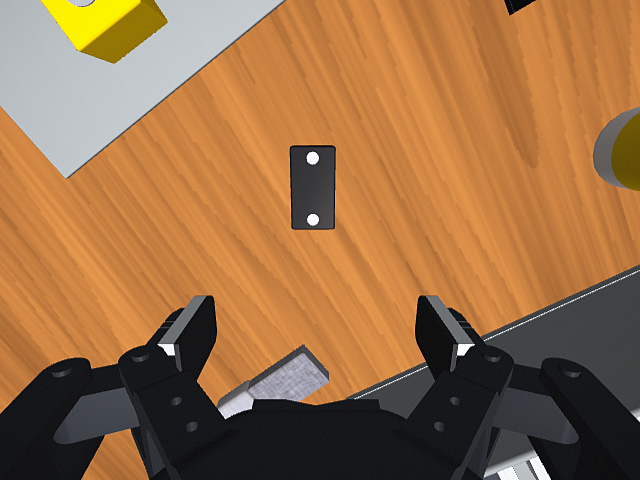

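The black body is squarely in view with its holes at (312,158) and (313,220), and nothing is near it. I'll measure it, and check the bush in the earlier frame without viewing that picture.

Run:
```python
from b import *
f=pickle.load(open('wk.pkl','rb'));h,s,v=hsv(f)
p=pair(f,v>170,(312,158),(313,220),.028);print('black',p,'delta from tcp',p[0]-[597.7,-348.2])
f=pickle.load(open('wj.pkl','rb'));h,s,v=hsv(f)
u,w=map(int,proj(f,(.6066,.069,.030)));print('bush',u,w,blob(f,v<120,(u,w),.030,14))
u,w=map(int,proj(f,(.536,.0527,.044)));print('red',blob(f,s<100,(u,w),.044,18))
```

```text
black (array([ 612.8, -315.3]), np.float64(44.2), np.float64(60.8)) delta from tcp [15.1 32.9]
bush 315 225 (array([606.48053223,  69.64365409]), np.int32(222))
red (array([535.3028644 ,  52.75527032]), np.int32(792))
```

```bash
python3 -m crank '{"travel":[[0.7,1.5,-1],[1.5,3.3,-4],[1.5,3.3,-8],[1.5,3.3,-11],[1.5,3.3,-11]],"turn":[[0,0,0],[0,0,0],[0,0,0],[0,0,0],[0,0,0]],"gripper":[0,0,0,0,0]}'
python3 -m crank '{"travel":[[0,0,-0.6],[0,0,-1.2],[0,0,-1.2],[0,0,-1.2],[0,0,-1.2]],"turn":[[0,0,0],[0,0,0],[0,0,0],[0,0,0],[0,0,0]],"gripper":[0,0.2,0.3,0.4,0.5]}'
python3 -m crank '{"travel":[[0,0,0],[0,0,0],[0,0,0],[0,0,0],[0,0,0]],"turn":[[0,0,0],[0,0,0],[0,0,0],[0,0,0],[0,0,0]],"gripper":[0.5,0.6,0.8,0.8,0.8]}' 60
python3 -m crank '{"travel":[[0,0,0.5],[0,0,3],[0,0,7],[-2,2,10],[-4,5,10]],"turn":[[0,0,0],[0,0,0],[0,0,5],[0,0,11],[0,0,16]],"gripper":[0.8,0.8,0.8,0.8,0.8]}'
python3 -m crank '{"travel":[[-3,3.5,0],[-6,7.5,0],[-8.7,11.5,0],[-8.7,11.5,0],[-8.7,11.5,0]],"turn":[[0,0,5],[0,0,11],[0,0,16],[0,0,16],[0,0,16]],"gripper":[0.8,0.8,0.8,0.8,0.8]}'
python3 w.py wl
```

```text
clock: 24.3
position: [0.6111, -0.3128, 0.0146]
tool_rot: [-3.135, 0.0, 1.061]
force: [-1.3, -0.3, 0.5]
grip_width: 0.0855
finger_force: 0.0
clock: 24.8
position: [0.6132, -0.3154, 0.0077]
tool_rot: [3.141, -0.0, 1.059]
force: [-0.2, -0.5, -0.3]
grip_width: 0.0427
finger_force: 0.0
clock: 25.3
position: [0.6131, -0.3154, 0.0075]
tool_rot: [3.141, -0.0, 1.059]
force: [-0.4, 0.4, 6.2]
grip_width: 0.0307
finger_force: 60.3
clock: 25.8
position: [0.5735, -0.2674, 0.1109]
tool_rot: [3.136, 0.002, 1.341]
force: [1.8, -0.7, -2.0]
grip_width: 0.0305
finger_force: 60.0
clock: 26.3
position: [0.486, -0.1496, 0.1075]
tool_rot: [3.141, -0.0, 1.619]
force: [1.5, -0.1, 0.1]
grip_width: 0.031
finger_force: 59.9
wl 26.35 [ 0.4865 -0.1505  0.1074] [1.7994e+02 2.0000e-02 9.2670e+01] cam [ 0.482 -0.077  0.251]
```

View pics/wl.png

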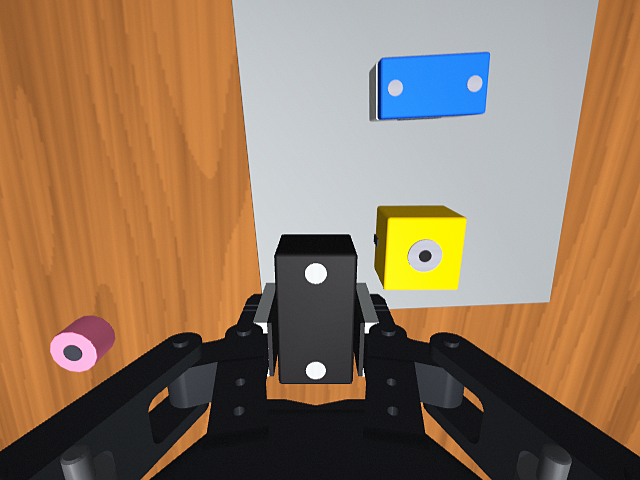

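The held black body has holes at (316,273) and (316,371). The yellow disc is at (425,256) and the cover is undisturbed at (435,85).

Run:
```python
from b import *
f=pickle.load(open('wl.pkl','rb'));h,s,v=hsv(f)
m=(h>20)&(h<35)&(s>200)&(v>225);print('yellow',blob(f,s<100,(425,256),.044,22),rect_world(f,m,.044))
cs,_=cv2.findContours(m.astype(np.uint8),0,1);c=max(cs,key=cv2.contourArea);q=cv2.approxPolyDP(c,6,True)[:,0];w=cast(f,q,.044)*1000;print(q.tolist())
for i in range(len(q)):
    e=w[(i+1)%len(q)]-w[i];print('  edge',np.hypot(*e).round(1),np.degrees(np.arctan2(e[1],e[0])).round(1))
print('black',pair(f,v>170,(316,273),(316,371),.1279))
print('blue',pair(f,(s<90),(395,88),(475,84),.044))
```

```text
yellow (array([ 555.61982022, -147.06115785]), np.int32(885)) (array([ 555. , -146.6,   48.9,   48.4,    2.7]), array([423.6, 252.6]))
[[389, 218], [384, 288], [456, 288], [465, 218]]
  edge 47.6 -87.8
  edge 47.8 2.7
  edge 47.7 92.7
  edge 47.4 -177.3
black (array([ 485.5, -150.2]), np.float64(44.6), np.float64(-87.4))
blue (array([547.3, -46.5]), np.float64(44.2), np.float64(5.5))
```

```bash
python3 -m crank '{"travel":[[-0.1,0,-1],[-0.1,0,-4],[-0.1,0,-7],[-0.1,0,-8.5],[-0.1,0,-8.5]],"turn":[[0,0,0],[0,0,0],[0,0,0],[0,0,0],[0,0,0]],"gripper":[0.8,0.8,0.8,0.8,0.8]}'
python3 -m crank '{"travel":[[0,0,-0.4],[0,0,-0.8],[0,0,-1.0],[0,0,-1.05],[0,0,-1.05]],"turn":[[0,0,0],[0,0,0],[0,0,0],[0,0,0],[0,0,0]],"gripper":[0.8,0.8,0.8,0.8,0.8]}'
```

```text
clock: 26.85
position: [0.4835, -0.151, 0.0194]
tool_rot: [-3.138, -0.0, 1.616]
force: [0.0, -0.8, -0.2]
grip_width: 0.0309
finger_force: 59.9
clock: 27.35
position: [0.485, -0.1502, 0.0117]
tool_rot: [3.141, 0.0, 1.618]
force: [-0.4, -0.4, -0.9]
grip_width: 0.031
finger_force: 59.9
```

```bash
python3 -m crank '{"travel":[[0,0,-0.03],[0,0,-0.03],[0,0,-0.03],[0,0,-0.03],[0,0,-0.03]],"turn":[[0,0,0],[0,0,0],[0,0,0],[0,0,0],[0,0,0]],"gripper":[0.7,0.6,0.5,0.5,0.5]}'
python3 -m crank '{"travel":[[0,0,1],[0,0,4],[0,0,8],[0,0,12],[0,0,15]],"turn":[[0,0,0],[0,0,0],[0,0,0],[0,0,0],[0,0,0]],"gripper":[0.5,0.5,0.5,0.5,0.5]}'
python3 -m crank '{"travel":[[0,-4,1],[0,-8,2],[0,-12,3],[0,-16,3],[0,-19,3]],"turn":[[0,0,0],[0,0,0],[0,0,0],[0,0,0],[0,0,0]],"gripper":[0.3,0.3,0.3,0.3,0.3]}'
python3 -m crank '{"travel":[[0,0,0],[0,0,0],[0,0,0],[0,0,0],[0,0,0]],"turn":[[0,0,0],[0,0,0],[0,0,0],[0,0,0],[0,0,0]],"gripper":[0.3,0.3,0.3,0.3,0.3]}'
python3 - <<'E'
from workcell import bot
import cv2,pickle
f=bot.grab_frame('top');pickle.dump(f,open('end.pkl','wb'));cv2.imwrite('pics/end.png',f['pixels'][:,:,::-1])
E
python3 w.py wm
```

```text
clock: 27.85
position: [0.4849, -0.1502, 0.0112]
tool_rot: [3.142, 0.0, 1.618]
force: [-0.6, 0.2, -0.3]
grip_width: 0.0424
finger_force: 0.0
clock: 28.35
position: [0.4849, -0.1504, 0.164]
tool_rot: [3.14, 0.0, 1.617]
force: [0.8, 1.1, 0.2]
grip_width: 0.0427
finger_force: 0.0
clock: 28.85
position: [0.4842, -0.3428, 0.1924]
tool_rot: [3.141, 0.001, 1.617]
force: [-0.0, -0.1, 0.5]
grip_width: 0.0593
finger_force: 0.0
clock: 29.35
position: [0.4852, -0.3394, 0.1913]
tool_rot: [3.141, -0.0, 1.619]
force: [-0.1, 0.1, -0.1]
grip_width: 0.0598
finger_force: 0.0
wm 29.45 [ 0.485  -0.3397  0.1913] [179.99  -0.    92.74] cam [ 0.481 -0.267  0.335]
```

View pics/end.png

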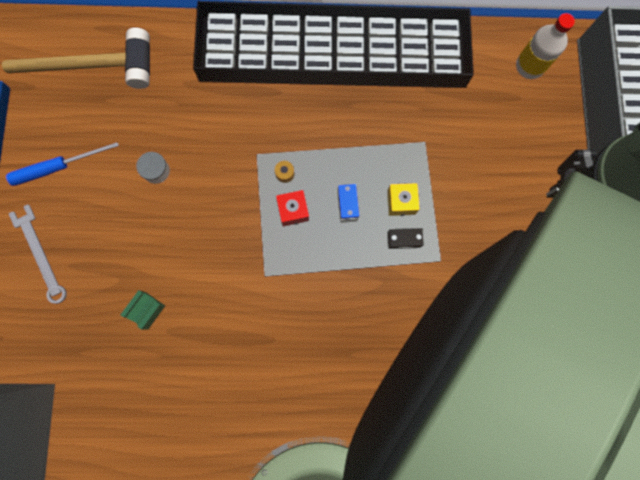

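View pics/wm.png

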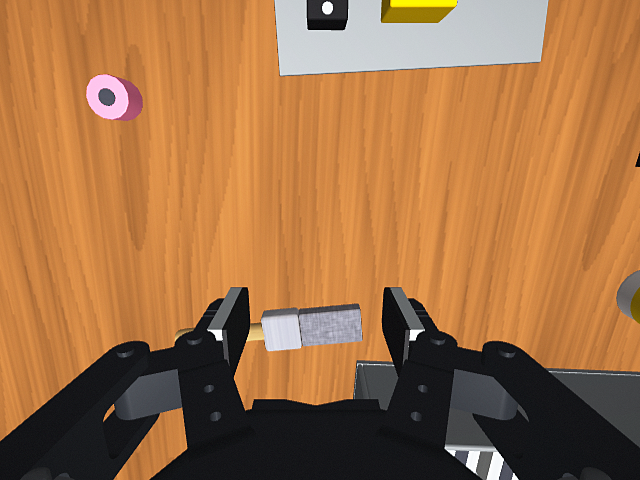

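The final top view shows the bush behind red at (285,171), the cover on the body at (348,202), and black in front of yellow at (405,238). The tin and vee block have not moved, and the wrist view shows the gripper clear. One last numeric check before handing in.

Run:
```python
from b import *
f=pickle.load(open('end.pkl','rb'));h,s,v=hsv(f)
Y=blob(f,s<80,(404,197),.044,10)[0];R=blob(f,s<80,(292,206),.044,10)[0]
p=pair(f,(v>140)&(s<60),(393,238),(418,238),.032);print('black',p,'rel yellow',p[0]-Y,'want',-71*np.array([np.cos(.047),np.sin(.047)]))
b=blob(f,(s<110)&(v<120),(285,170),.030,7)[0];print('bush rel red',b-R,'want',73*np.array([np.cos(.225),np.sin(.225)]))
print('blue-mid',rect_world(f,(h>100)&(h<120)&(s>120)&(v>140)&(abs(np.arange(640)-348)<25),.044)[0],(R+Y)/2)
```

```text
black (array([ 483.3, -149.3]), np.float64(71.3), np.float64(-89.4)) rel yellow [-73.06782332  -1.65100451] want [-70.92159493  -3.33577156]
bush rel red [70.56367031 16.82488724] want [71.15996982 16.28676444]
blue-mid [546.7 -47.   59.9  32.2   5.9] [546.62304114 -47.94360434]
```

Run:
```python
from b import *
f=pickle.load(open('end.pkl','rb'));h,s,v=hsv(f)
Y=blob(f,s<80,(404,197),.044,10)[0]
m=(v>135)
a=blob(f,m,(393,238),.032,5)[0];c=blob(f,m,(419,238),.032,5)[0];d=c-a
print((a+c)/2-Y,np.hypot(*d),np.degrees(np.arctan2(d[1],d[0])))
```

```text
[-70.96527885  -3.59362988] 43.790205316031646 -87.53516809914422
```

Everything is within about a millimetre of its target.

```bash
python3 -c "
from workcell import bot
print(bot.job_done())"
```

```text
the job is handed in; nothing more can be done
None
```

I placed all four parts on the plate, each measuring within about 1 mm of its target in the camera images, and handed the job in at about 29 s on the robot's clock; the tin and vee block were not touched.

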